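# Tighten the centrifuge rotor and put the key away

## Robot

A 6-joint arm with a two-finger parallel gripper is mounted at the origin on the work surface. World frame = base frame: x ahead of the robot, y to its left, z up, the work surface at z = 0. Lengths are in mm, angles in rad, forces in N, time in s.
With the tool pointing down it reaches from about 350 to 975 mm from the base axis. Payload 7.1 kg.
Tool frame: the origin (TCP) lies at the very end of the fingers, on their centre line; the grasp point (between the pads) lies 19 mm behind it (ctrl.tcp_to_grasp is the distance from the TCP to the grasp point, in mm); z points along the fingers, x is the direction in which the jaws open and shut, and the axes are right-handed (so a half turn about z gives the same grasp; the last joint's range is limited). The gripper opens to 88 mm and grips with 3 to 60 N. Pads are 20 mm wide; open, the fingers measure 115 mm over their backs; the gripper's body (75 mm by 178 mm) begins 61 mm behind the grasp point.
Start: joints at [1.28, 0.423, 1.63, -0, 1.089, -0.019], TCP at [167.759, 602.048, 191.775] pointing down, gripper open.
Joint ranges: [-3, 3], [-0.9, 2.11], [0.09, 2.58], [-1.31, 4.45], [0.11, 2.69], [-2.54, 2.54]. Speed limits (rad/s): [2.39, 2.39, 3.01, 3.14, 3.14, 3.14].

## Interface

Orientations are given as a rotation vector (axis times angle).
In Python, from workcell import get_obs, viewer, ctrl, masks_of gives the robot as it stands. The module is installed in compiled form; this text tells all that it offers.
- The arm moves only by the shell command python3 -m inch 'ROWS'. ROWS is JSON, a list of rows, each an object of numbers: "tx", "ty", "tz": the shift along the tool's x, y, z in cm; "ax", "ay", "az": the turn, a rotation vector about the tool's x, y, z in degrees; "jaw": the opening, from 0 (shut) to 1 (fully open). In form: [{"tx": .., "ty": .., "tz": .., "ax": .., "ay": .., "az": .., "jaw": ..}, ...]. A call has 1 to 12 rows; each row shifts and turns the commanded pose from where the row before left it, along the tool's axes as they then stand; what a row does not reach is not made up. A row lasts 1/8 s, in which the tool goes at most 62.5 mm and 10.7 degrees, less where a joint would pass 70% of its speed; a pose out of reach is approached as far as the arm can. A call is refused whole if a number of a shift passes 6.25 or a number of a turn 10.7, either way. A call with a gripper value outside its range is refused whole. The fingers move at their own pace and stop on an object; the grip force is fixed at half the most. Time passes only in rows, so rows that do not move let the fingers close. It gives the time, the measured TCP pose, the force and the opening at its end, in the units of the state.
- get_obs(): the state, without advancing time (a new reading comes with each control period).
- viewer.get_image(name): name is "side" or "top"; returns (picture, depth): 384x512x3 uint8, red, green, blue; 384x512 float32, mm along the optical axis (not along the pixel's ray), 0 where there is no reading.
- viewer.get_calibration(name): a dict with "fx", "fy", "cx", "cy" (pixels), "distortion" ([k1, k2, p1, p2, k3] as OpenCV has them; the pictures are not rectified), "rvec" (rotation vector, rad) and "tvec" (3), from world to camera coordinates, as OpenCV has them. Camera axes: x right, y down, z forward; pixel columns grow to the right and rows downward; lengths in mm; the calibration is good to about 2 mm. A picture is of the moment at which its call begins. get_calibration takes no time and is no camera call.
- ctrl.close_job(): hands the job in, once; it reports no verdict.
Trained networks look in the newest picture that a camera, given by its name, has taken for a name from the list of things; names that differ only in an ending like _2 or _b are one class to them, and where a whole thing is asked for, a point or a joint stands for the part that bears it (a point fixed in the world has none). Each returns a list of dicts, best first, with "score" (0 to 1); they miss things now and then, are a little off and sometimes report something else, mostly with a low value. They report only what shows in the picture. A call takes as long as a camera call.
- masks_of(camera, thing): "pixels" (384x512 bool, what is visible of it) and "location" ([column, row] in pixels, amid what is visible of it).
The state is a dict: "t": time; "qpos": joint angles; "qvel": joint speeds; "joint_torque": joint torques, N m; "ee_pos": TCP position; "orientation": TCP orientation; "ft_force": force on the tool from outside, world axes, zero at the start; "moment": the same for the moment, N m; "width": finger opening in mm.
Only numpy, scipy, OpenCV 4.12 (cv2) and the standard library are available. Lean on these libraries where they do the work, as an engineer would, in place of code of your own. Each camera call takes 0.05 s, during which the arm holds its last target. There are 200 camera calls.

## Task

Tighten the centrifuge rotor: turn the long key that stands in the rotor's deep centre bore clockwise (seen from above) until its nut comes to a stop, about a sixth of a turn plus some play. Then lift the key straight out and lower it, socket end down, into the tall narrow steel cup with a dark foot, setting it down on the cup's floor before you let go. Leave the glass beaker where it is.

Things in the scene. Friction and masses are not known exactly. Their poses are not given: they have to be found in the camera images.
- key: Long socket key, 170 mm tall, 0.3 kg, upright on the nut in the rotor's bore. Origin: centre of its underside (socket end), z up the shaft. Steel socket 37 mm across, 14 mm deep; shaft 14 mm; on top a flat grey paddle 70 mm long (key x), 16 mm thick (key y), 130 to 170 mm above the origin: pinch it across that and turn. Raise it 90 mm to clear the hub. A 95 mm key on the bench is not used.
- rotor_nut (a joint): Angle (rad) of the 22 mm hex nut at the bottom of the hub's bore (46 mm wide, 90 mm deep; hub 62 mm wide, top 125 mm above the bench) in the round white centrifuge tub, 248 mm across. About 0 at the start, grows clockwise from above, hard stop at 1.05 (tight). Friction 0.12 N m, stays where left. The key has about 10 degrees of play either way on it.
- holder: Key cup: plain steel cylinder 72 mm across outside and 85 mm high, inside 64 mm wide, floor 6 mm above the bench, on a dark steel disc foot 92 mm across; fixed to the bench. Origin: centre of its underside; z up. Stands in a loose row with the beaker and a white lidded jar, in any order, centres 100 mm or more apart.
- beaker: Bystander: open glass beaker, 90 mm across and 60 mm high, lower and wider than the key cup. Origin: centre of its underside; z up. Not to be moved.

How it is judged:
By the outcome, as a careful person would: the job done as asked, in the order asked, and still so for the second after the job is handed in, with the robot touching nothing.
It also fails if it takes over 48 s, if anything falls off the work surface, if the arm or the gripper's body presses on something with over 40 N, if the wrist force passes 120 N, or if a joint passes its speed limit or range.

## Working session

There is one attempt and no reset: what is moved stays moved. The work goes in short steps, Python scripts to look and compute and a shell command to move; the robot and the scene stay as the last step left them, time stands still between calls to the robot, and variables do not carry over. Pictures are saved under pics/ and viewed, about 8 in all and at most 12, crops included, and the job is handed in when it is done.

```bash
mkdir -p pics; cat > h.py <<'E'
import numpy as np,cv2
from workcell import get_obs,viewer,ctrl,masks_of
from scipy.spatial.transform import Rotation as R
def snap(c,f=None):
    im,d=viewer.get_image(c)
    if f: cv2.imwrite('pics/'+f,im[:,:,::-1])
    return im,d
def world(c,px,dep):
    k=viewer.get_calibration(c);K=np.array([[k['fx'],0,k['cx']],[0,k['fy'],k['cy']],[0,0,1]])
    u=cv2.undistortPoints(np.array(px,float).reshape(-1,1,2),K,np.array(k['distortion'])).reshape(-1,2)
    dep=np.asarray(dep,float).reshape(-1)
    P=np.c_[u*dep[:,None],dep]
    Rm=cv2.Rodrigues(np.array(k['rvec'],float))[0]
    return (P-np.array(k['tvec']).reshape(3))@Rm
def cloud(c,d,mask=None):
    m=d>0
    if mask is not None: m&=mask
    r,co=np.nonzero(m)
    return world(c,np.c_[co,r],d[r,co]),np.c_[co,r]
E
python3 - <<'E'
from h import *
o=get_obs();print(o)
ims=[]
for c in('top','side'):
    im,d=snap(c,c+'0.png');ims.append(im)
    for t in('key','holder','beaker','rotor_nut'):
        for m in masks_of(c,t)[:3]:
            P,_=cloud(c,d,m['pixels'])
            print(c,t,round(m['score'],2),np.round(m['location']),len(P),np.round(np.median(P,0)) if len(P) else'',np.round(np.percentile(P,[2,98],axis=0)).tolist() if len(P) else '')
E
```

```text
{'t': 0.0, 'qpos': array([ 1.27999443e+00,  4.23848314e-01,  1.63071509e+00, -2.91094995e-05,
        1.08857525e+00, -1.89907700e-02]), 'qvel': array([ 0.00068459,  0.00216587, -0.00125431, -0.00095966, -0.00064268,
        0.00048568]), 'joint_torque': array([-2.57298670e-03, -5.44618285e+01, -2.73658919e+01,  6.42248732e-02,
        2.27102812e-02, -1.33359408e-04]), 'ee_pos': array([167.59938605, 601.470041  , 190.98720709]), 'orientation': array([ 2.50117962e+00,  1.89943265e+00, -1.93708732e-03]), 'ft_force': array([-0.26761618,  0.21880954,  0.17134261]), 'moment': array([-0.02268715,  0.06051066, -0.0092272 ]), 'width': 88.11729746157489}
top key 0.69 [ 95. 194.] 709 [524. 196. 203.] [[495.0, 181.0, 69.0], [554.0, 215.0, 209.0]]
top holder 0.77 [280. 191.] 1320 [ 533. -139.    7.] [[493.0, -172.0, 3.0], [566.0, -99.0, 87.0]]
top beaker 0.77 [403. 192.] 1504 [ 534. -412.   19.] [[494.0, -438.0, 1.0], [571.0, -356.0, 61.0]]
side key 0.8 [186. 102.] 428 [524. 195. 187.] [[494.0, 180.0, 2.0], [662.0, 600.0, 209.0]]
side holder 0.68 [256. 216.] 1367 [ 526. -152.   52.] [[495.0, -174.0, 4.0], [567.0, -104.0, 86.0]]
side beaker 0.85 [324. 293.] 1826 [ 542. -390.   32.] [[491.0, -439.0, 3.0], [574.0, -357.0, 61.0]]
```

View pics/top0.png

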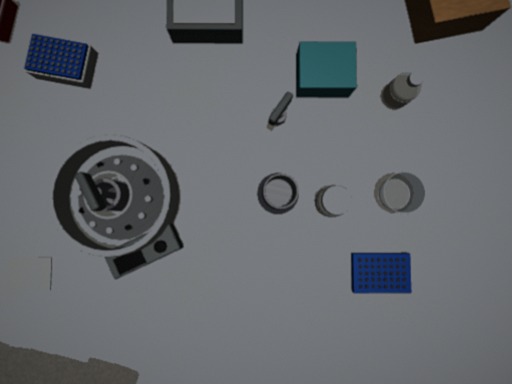

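View pics/side0.png

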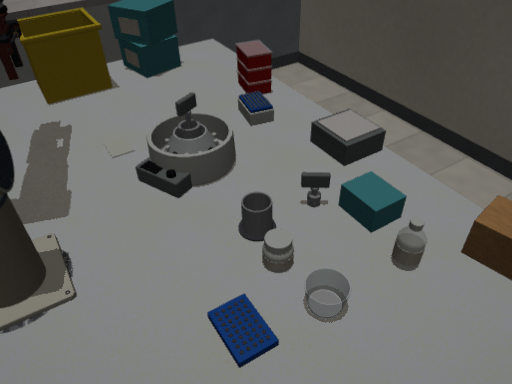

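Top view: key at (95,190) in the rotor, cup (279,193), jar (335,200), beaker (400,192). Next I fit the paddle and the cup rim.

```bash
python3 - <<'E'
from h import *
def circ(P):
    from scipy.optimize import least_squares
    f=lambda p:np.hypot(P[:,0]-p[0],P[:,1]-p[1])-p[2]
    return least_squares(f,[*P[:,:2].mean(0),36],loss='soft_l1').x
for c in('top','side'):
    im,d=snap(c);P,_=cloud(c,d)
    near=lambda x,y,r:np.hypot(P[:,0]-x,P[:,1]-y)<r
    k=P[near(524,196,70)&(P[:,2]>196)]
    r=cv2.minAreaRect(k[:,:2].astype(np.float32))
    e=np.linalg.eigh(np.cov(k[:,:2].T))[1][:,1]
    print(c,'paddle',len(k),np.median(k[:,2]),k[:,:2].mean(0),r,'pca deg',np.degrees(np.arctan2(e[1],e[0])))
    h=P[near(530,-138,55)&(P[:,2]>80)&(P[:,2]<92)];print('rim',len(h),circ(h),np.percentile(h[:,:2],[1,99],axis=0))
    h=P[near(530,-138,60)&(P[:,2]>10)&(P[:,2]<80)];print('wall z range',len(h),circ(h))
    h=P[near(524,196,36)&(P[:,2]>118)&(P[:,2]<130)];print('hub',len(h),circ(h))
    h=P[near(524,196,150)&(P[:,2]>30)&(P[:,2]<150)&~near(524,196,105)];print('tub',len(h),circ(h),h[:,2].max())
o=get_obs();print(R.from_rotvec(o['orientation']).as_matrix().round(3))
E
```

```text
top paddle 444 206.59928594910934 [524.87362115 199.06197042] ((525.19677734375, 200.8726043701172), (70.45419311523438, 16.63738441467285), 26.6057071685791) pca deg -152.98417421530596
rim 222 [ 533.53678192 -138.19478755   33.72339651] [[ 499.51427806 -173.4346557 ]
 [ 568.12481808 -102.95068563]]
wall z range 224 [ 532.21417134 -136.94721026   33.51467838]
hub 282 [524.57207393 198.79450458  27.03546187]
tub 5847 [520.91557797 194.82091076 116.07099555] 105.06154893592996
side paddle 145 205.78472098630021 [523.40671733 196.17894017] ((525.2944946289062, 199.54751586914062), (72.80937194824219, 18.738033294677734), 23.246992111206055) pca deg -154.87603663176932
rim 200 [ 534.43705123 -138.1913852    33.79786004] [[ 499.48558615 -172.60021713]
 [ 569.3912034  -103.2810519 ]]
wall z range 1000 [ 534.10417495 -138.48974473   33.90662525]
hub 173 [525.17248906 198.85134073  26.46138864]
tub 3651 [522.97311486 195.62408587 115.23529193] 105.28072686942514
[[ 0.269  0.963 -0.   ]
 [ 0.963 -0.269  0.   ]
 [ 0.    -0.    -1.   ]]
```

```bash
python3 -m inch '[{"tz":-6},{"tx":-2.64,"ty":4.11},{"tx":-2.64,"ty":4.11},{"tx":-2.64,"ty":4.11},{"tx":-2.64,"ty":4.11},{"tx":-2.64,"ty":4.11},{"tx":-2.64,"ty":4.11},{"tx":-2.64,"ty":4.11},{"tx":-2.64,"ty":4.11},{"tx":-2.64,"ty":4.11},{"tx":-2.64,"ty":4.11},{"tx":-2.64,"ty":4.11}]' && python3 -m inch '[{"az":-10.5},{"az":-10.5},{"az":-10.5},{"az":-10.5},{}]'
cat > st.py <<'E'
from h import *
import sys
o=get_obs();M=R.from_rotvec(o['orientation']).as_matrix()
print(o['t'],o['ee_pos'].round(1),'xang',np.degrees(np.arctan2(M[1,0],M[0,0])).round(2),'z',M[:,2].round(3),'F',o['ft_force'].round(1),'M',o['moment'].round(2),'w',o['width'].round(1),'q',o['qpos'].round(2))
if len(sys.argv)>2:
    t=np.array(list(map(float,sys.argv[1:4])));print('tool delta cm',(M.T@(t-o['ee_pos'])/10).round(2))
E
python3 st.py 525 199.5 168
```

```text
$[0]: bad value
Traceback (most recent call last):
  File "st.py", line 4, in <module>
    print(o['t'],o['ee_pos'].round(1),'xang',np.degrees(np.arctan2(M[1,0],M[0,0])).round(2),'z',M[:,2].round(3),'F',o['ft_force'].round(1),'M',o['moment'].round(2),'w',o['width'].round(1),'q',o['qpos'].round(2))
                                                                                                                                                                        ^^^^^^^^^^^^^^^^
AttributeError: 'float' object has no attribute 'round'
```

```bash
sed -i "s/o\['width'\].round(1)/round(o['width'],1)/" st.py; python3 -m inch '[{"tx":0,"ty":0,"tz":-6,"ax":0,"ay":0,"az":0,"jaw":1}]'; python3 st.py 525 199.5 168
```

```text
t: 0.72
ee_pos: [166.9, 599.0, 247.7]
orientation: [2.497, 1.896, -0.013]
ft_force: [0.0, 1.0, -0.3]
width: 87.9
0.725 [166.9 599.  247.7] xang 74.43 z [-0.003 -0.01  -1.   ] F [ 0.   1.  -0.3] M [ 0.02 -0.02 -0.01] w 87.9 q [ 1.28  0.37  1.58 -0.    1.21 -0.02]
tool delta cm [-28.78  45.23   8.25]
```

```bash
python3 -m inch '[{"tx":-2.64,"ty":4.11,"tz":0,"ax":0,"ay":0,"az":0,"jaw":1},{"tx":-2.64,"ty":4.11,"tz":0,"ax":0,"ay":0,"az":0,"jaw":1},{"tx":-2.64,"ty":4.11,"tz":0,"ax":0,"ay":0,"az":0,"jaw":1},{"tx":-2.64,"ty":4.11,"tz":0,"ax":0,"ay":0,"az":0,"jaw":1},{"tx":-2.64,"ty":4.11,"tz":0,"ax":0,"ay":0,"az":0,"jaw":1},{"tx":-2.64,"ty":4.11,"tz":0,"ax":0,"ay":0,"az":0,"jaw":1},{"tx":-2.64,"ty":4.11,"tz":0,"ax":0,"ay":0,"az":0,"jaw":1},{"tx":-2.64,"ty":4.11,"tz":0,"ax":0,"ay":0,"az":0,"jaw":1},{"tx":-2.64,"ty":4.11,"tz":0,"ax":0,"ay":0,"az":0,"jaw":1},{"tx":-2.64,"ty":4.11,"tz":0,"ax":0,"ay":0,"az":0,"jaw":1},{"tx":-2.64,"ty":4.11,"tz":0,"ax":0,"ay":0,"az":0,"jaw":1}]'; python3 st.py 525 199.5 168
python3 -m inch '[{"tx":0,"ty":0,"tz":0,"ax":0,"ay":0,"az":-10.5,"jaw":1},{"tx":0,"ty":0,"tz":0,"ax":0,"ay":0,"az":-10.5,"jaw":1},{"tx":0,"ty":0,"tz":0,"ax":0,"ay":0,"az":-10.5,"jaw":1},{"tx":0,"ty":0,"tz":0,"ax":0,"ay":0,"az":-10.5,"jaw":1},{"tx":0,"ty":0,"tz":0,"ax":0,"ay":0,"az":0,"jaw":1}]'; python3 st.py 525 199.5 168
```

```text
t: 2.1
ee_pos: [526.3, 199.6, 252.0]
orientation: [2.502, 1.9, 0.001]
ft_force: [-0.0, 1.6, -0.2]
width: 87.8
2.1 [526.3 199.6 252. ] xang 74.42 z [ 0.  0. -1.] F [-0.   1.6 -0.2] M [ 0.05 -0.05  0.02] w 87.8 q [ 0.34  0.27  1.71  0.    1.16 -0.96]
tool delta cm [-0.05 -0.13  8.4 ]
t: 2.72
ee_pos: [525.3, 200.9, 251.8]
orientation: [1.657, 2.669, 0.0]
ft_force: [0.1, 0.3, 0.2]
width: 88.1
2.725 [525.3 200.9 251.8] xang 116.33 z [ 0.  0. -1.] F [0.1 0.3 0.2] M [ 0.01  0.1  -0.03] w 88.1 q [ 0.34  0.27  1.71  0.    1.16 -1.69]
tool delta cm [-0.11 -0.09  8.38]
```

```bash
python3 -m inch '[{"tx":-0.1,"ty":-0.1,"tz":3,"ax":0,"ay":0,"az":0,"jaw":1},{"tx":0,"ty":0,"tz":3,"ax":0,"ay":0,"az":0,"jaw":1},{"tx":0,"ty":0,"tz":2.2,"ax":0,"ay":0,"az":0,"jaw":1},{"tx":0,"ty":0,"tz":0,"ax":0,"ay":0,"az":0,"jaw":1}]'; python3 st.py 525 199.5 168; python3 - <<'E'
from h import *
snap('side','s1.png');im=cv2.imread('pics/s1.png')
cv2.imwrite('pics/s1c.png',cv2.resize(im[40:220,110:290],None,fx=3,fy=3))
E
```

```text
t: 3.22
ee_pos: [523.7, 199.2, 168.3]
orientation: [-1.658, -2.666, 0.004]
ft_force: [0.0, -1.0, 1.1]
width: 87.9
3.225 [523.7 199.2 168.3] xang 116.24 z [-0.003 -0.001 -1.   ] F [ 0.  -1.   1.1] M [ 0.01  0.01 -0.01] w 87.9 q [ 0.34  0.36  1.79 -0.    0.99 -1.69]
tool delta cm [-0.03  0.13  0.03]
```

View pics/s1c.png

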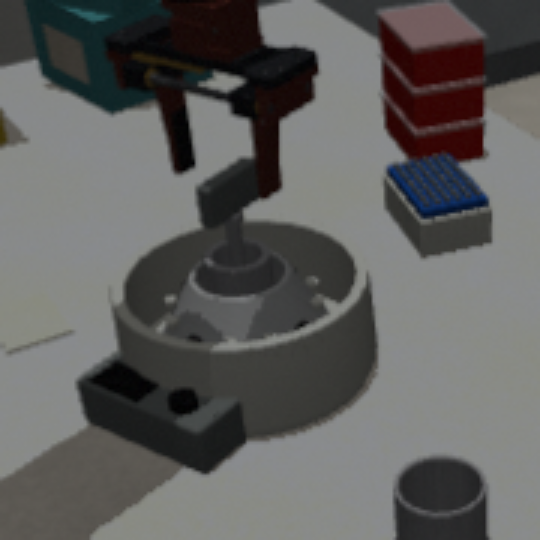

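The fingers straddle the paddle (crop about (230,190)), so I close now.

```bash
python3 -m inch '[{"tx":0,"ty":0.1,"tz":0,"ax":0,"ay":0,"az":0,"jaw":0.3},{"tx":0,"ty":0,"tz":0,"ax":0,"ay":0,"az":0,"jaw":0.3},{"tx":0,"ty":0,"tz":0,"ax":0,"ay":0,"az":0,"jaw":0.3},{"tx":0,"ty":0,"tz":0,"ax":0,"ay":0,"az":0,"jaw":0},{"tx":0,"ty":0,"tz":0,"ax":0,"ay":0,"az":0,"jaw":0},{"tx":0,"ty":0,"tz":0,"ax":0,"ay":0,"az":0,"jaw":0}]'; python3 st.py 525 199.5 168
```

```text
t: 4.03
ee_pos: [525.7, 200.0, 169.8]
orientation: [-1.655, -2.67, 0.0]
ft_force: [0.5, -0.7, 1.6]
width: 31.2
4.025 [525.7 200.  169.8] xang 116.42 z [-0. -0. -1.] F [ 0.5 -0.7  1.6] M [ 0.06  0.01 -0.03] w 31.2 q [ 0.34  0.36  1.79  0.    0.99 -1.69]
tool delta cm [-0.02 -0.09  0.18]
```

```bash
python3 -m inch '[{"tx":0,"ty":0,"tz":0,"ax":0,"ay":0,"az":0,"jaw":0},{"tx":0,"ty":0,"tz":0,"ax":0,"ay":0,"az":0,"jaw":0},{"tx":0,"ty":0,"tz":0,"ax":0,"ay":0,"az":0,"jaw":0},{"tx":0,"ty":0,"tz":0,"ax":0,"ay":0,"az":0,"jaw":0}]'; python3 st.py 525 199.5 168
```

```text
t: 4.53
ee_pos: [525.7, 200.0, 169.7]
orientation: [-1.655, -2.67, 0.0]
ft_force: [-0.9, 0.8, -0.4]
width: 15.4
4.525 [525.7 200.  169.7] xang 116.43 z [-0. -0. -1.] F [-0.9  0.8 -0.4] M [0.07 0.05 0.  ] w 15.4 q [ 0.34  0.36  1.79  0.    0.99 -1.69]
tool delta cm [-0.02 -0.09  0.17]
```

Gripped (15.4 mm). Turning clockwise is +az; I watch the moment.

```bash
python3 -m inch '[{"tx":0,"ty":0,"tz":0,"ax":0,"ay":0,"az":7,"jaw":0},{"tx":0,"ty":0,"tz":0,"ax":0,"ay":0,"az":7,"jaw":0},{"tx":0,"ty":0,"tz":0,"ax":0,"ay":0,"az":7,"jaw":0},{"tx":0,"ty":0,"tz":0,"ax":0,"ay":0,"az":7,"jaw":0}]'; python3 st.py
python3 -m inch '[{"tx":0,"ty":0,"tz":0,"ax":0,"ay":0,"az":7,"jaw":0},{"tx":0,"ty":0,"tz":0,"ax":0,"ay":0,"az":7,"jaw":0},{"tx":0,"ty":0,"tz":0,"ax":0,"ay":0,"az":7,"jaw":0},{"tx":0,"ty":0,"tz":0,"ax":0,"ay":0,"az":7,"jaw":0}]'; python3 st.py
```

```text
t: 5.03
ee_pos: [525.6, 200.0, 169.7]
orientation: [2.256, 2.187, -0.001]
ft_force: [-0.8, -0.0, -0.1]
width: 15.4
5.025 [525.6 200.  169.7] xang 88.22 z [-0. -0. -1.] F [-0.8 -0.  -0.1] M [-0.01  0.18  0.15] w 15.4 q [ 0.34  0.36  1.79 -0.    0.99 -1.2 ]
t: 5.52
ee_pos: [525.5, 199.9, 169.7]
orientation: [2.718, 1.576, -0.001]
ft_force: [-0.1, -0.9, 0.2]
width: 15.2
5.525 [525.5 199.9 169.7] xang 60.22 z [-0.001 -0.    -1.   ] F [-0.1 -0.9  0.2] M [-0.15  0.27  0.11] w 15.2 q [ 0.34  0.36  1.79 -0.    1.   -0.71]
```

```bash
for i in 1 ; do python3 -m inch '[{"tx":0,"ty":0,"tz":0,"ax":0,"ay":0,"az":4,"jaw":0},{"tx":0,"ty":0,"tz":0,"ax":0,"ay":0,"az":0,"jaw":0}]' >/dev/null; python3 st.py; done;  python3 -m inch '[{"tx":0,"ty":0,"tz":0,"ax":0,"ay":0,"az":4,"jaw":0},{"tx":0,"ty":0,"tz":0,"ax":0,"ay":0,"az":0,"jaw":0}]' >/dev/null; python3 st.py
```

```text
5.775 [525.5 199.9 169.7] xang 56.47 z [-0.001 -0.    -1.   ] F [-0.9 -0.4  0.3] M [-0.19  0.26  0.04] w 15.5 q [ 0.34  0.36  1.79 -0.    1.   -0.64]
6.025 [525.5 199.9 169.7] xang 52.53 z [-0.001 -0.    -1.   ] F [-0.5 -1.   1.1] M [-0.13  0.32  0.03] w 15.4 q [ 0.34  0.36  1.79 -0.    0.99 -0.57]
```

```bash
python3 -m inch '[{"tx":0,"ty":0,"tz":0,"ax":0,"ay":0,"az":4,"jaw":0},{"tx":0,"ty":0,"tz":0,"ax":0,"ay":0,"az":0,"jaw":0}]' >/dev/null; python3 st.py;  python3 -m inch '[{"tx":0,"ty":0,"tz":0,"ax":0,"ay":0,"az":4,"jaw":0},{"tx":0,"ty":0,"tz":0,"ax":0,"ay":0,"az":0,"jaw":0}]' >/dev/null; python3 st.py
```

```text
6.275 [525.5 199.9 169.7] xang 48.56 z [-0.001 -0.    -1.   ] F [-1.6 -0.6  0.5] M [-0.19  0.37  0.07] w 15.6 q [ 0.34  0.36  1.79 -0.    0.99 -0.51]
6.525 [525.6 200.  169.7] xang 44.58 z [-0. -0. -1.] F [-0.7 -0.8  0.1] M [-0.14  0.38  0.04] w 15.9 q [ 0.34  0.36  1.79 -0.    0.99 -0.44]
```

```bash
python3 -m inch '[{"tx":0,"ty":0,"tz":0,"ax":0,"ay":0,"az":4,"jaw":0},{"tx":0,"ty":0,"tz":0,"ax":0,"ay":0,"az":0,"jaw":0}]' >/dev/null; python3 st.py;  python3 -m inch '[{"tx":0,"ty":0,"tz":0,"ax":0,"ay":0,"az":4,"jaw":0},{"tx":0,"ty":0,"tz":0,"ax":0,"ay":0,"az":0,"jaw":0}]' >/dev/null; python3 st.py
```

```text
6.775 [525.6 200.  169.7] xang 40.6 z [-0. -0. -1.] F [-2.   0.1 -0.1] M [-0.15  0.47  0.13] w 15.3 q [ 0.34  0.36  1.79 -0.    0.99 -0.37]
7.025 [525.6 200.  169.7] xang 36.63 z [-0. -0. -1.] F [-2.8 -0.3  0.7] M [-0.1   0.45  0.36] w 15.9 q [ 0.34  0.36  1.79 -0.    0.99 -0.3 ]
```

```bash
python3 -m inch '[{"tx":0,"ty":0,"tz":0,"ax":0,"ay":0,"az":4,"jaw":0},{"tx":0,"ty":0,"tz":0,"ax":0,"ay":0,"az":0,"jaw":0}]' >/dev/null; python3 st.py;  python3 -m inch '[{"tx":0,"ty":0,"tz":0,"ax":0,"ay":0,"az":3,"jaw":0},{"tx":0,"ty":0,"tz":0,"ax":0,"ay":0,"az":0,"jaw":0}]' >/dev/null; python3 st.py
```

```text
7.275 [525.7 200.1 169.7] xang 32.64 z [-0. -0. -1.] F [-2.2 -0.1 -0.9] M [-0.05  0.48  0.59] w 15.6 q [ 0.34  0.36  1.79 -0.    0.99 -0.23]
7.525 [525.7 200.1 169.7] xang 29.62 z [-0. -0. -1.] F [-2. -0.  0.] M [0.   0.48 0.65] w 15.8 q [ 0.34  0.36  1.79 -0.    0.99 -0.17]
```

```bash
python3 -m inch '[{"tx":0,"ty":0,"tz":0,"ax":0,"ay":0,"az":4,"jaw":0},{"tx":0,"ty":0,"tz":0,"ax":0,"ay":0,"az":0,"jaw":0},{"tx":0,"ty":0,"tz":0,"ax":0,"ay":0,"az":0,"jaw":0}]' >/dev/null; python3 st.py; python3 - <<'E'
from h import *
for c in('side','top'):
    im,d=snap(c,c+'2.png')
    P,_=cloud(c,d);k=P[(np.hypot(P[:,0]-525,P[:,1]-199.5)<60)&(P[:,2]>168)&(P[:,2]<209)]
    print(len(k))
    for m in masks_of(c,'key')[:2]:
        P,_=cloud(c,d,m['pixels']);P=P[(np.hypot(P[:,0]-525,P[:,1]-199.5)<60)&(P[:,2]>160)&(P[:,2]<212)]
        print(c,m['score'],len(P));
        if len(P)>10:print(cv2.minAreaRect(P[:,:2].astype(np.float32)))
im=cv2.imread('pics/side2.png')[60:160,130:260];jm=cv2.imread('pics/top2.png')[140:240,50:180]
cv2.imwrite('pics/c2.png',cv2.resize(np.vstack([im,jm]),None,fx=3,fy=3,interpolation=cv2.INTER_CUBIC))
E
```

```text
7.9 [525.7 200.  169.7] xang 25.53 z [-0.  0. -1.] F [-1.1  0.1 -0.7] M [-0.05  0.54 -0.15] w 15.8 q [ 0.34  0.36  1.79  0.    0.99 -0.1 ]
315
side 0.94 273
((523.153076171875, 195.2886199951172), (17.461687088012695, 65.62644958496094), 35.17030715942383)
286
top 0.87 249
((532.738525390625, 182.5343475341797), (15.966569900512695, 35.100101470947266), 27.64126968383789)
```

View pics/c2.png

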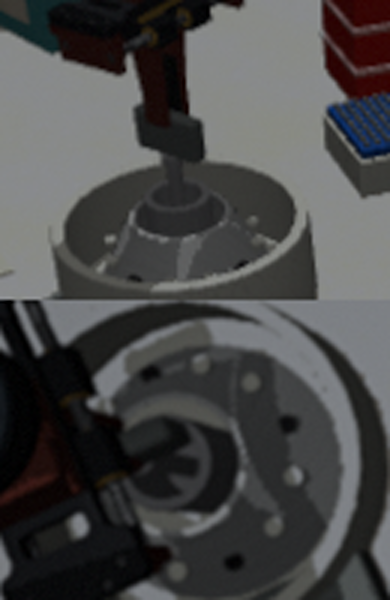

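```bash
H='';  python3 -m inch '[{"tx":0,"ty":0,"tz":0,"ax":0,"ay":0,"az":0,"jaw":0}]' >/dev/null; python3 st.py; python3 -m inch '[{"tx":0,"ty":0,"tz":0,"ax":0,"ay":0,"az":3,"jaw":0},{"tx":0,"ty":0,"tz":0,"ax":0,"ay":0,"az":0,"jaw":0}]' >/dev/null; python3 st.py;python3 -m inch '[{"tx":0,"ty":0,"tz":0,"ax":0,"ay":0,"az":3,"jaw":0},{"tx":0,"ty":0,"tz":0,"ax":0,"ay":0,"az":0,"jaw":0}]' >/dev/null; python3 st.py
```

```text
8.225 [525.7 200.  169.7] xang 25.45 z [-0.  0. -1.] F [-0.9  0.7 -0.1] M [-0.02  0.52 -0.08] w 15.5 q [ 0.34  0.36  1.79  0.    0.99 -0.1 ]
8.475 [525.7 200.  169.8] xang 22.48 z [-0. -0. -1.] F [-1.4  0.1 -0.8] M [-0.03  0.47  0.03] w 15.7 q [ 0.34  0.36  1.79 -0.    0.99 -0.05]
8.725 [525.7 200.  169.7] xang 19.51 z [-0. -0. -1.] F [-1.9 -0.7 -0.5] M [-0.05  0.57  0.08] w 15.4 q [ 0.34  0.36  1.79 -0.    0.99  0.  ]
```

```bash
cat > pad.py <<'E'
from h import *
for i in range(2):
  for c in('side','top'):
    im,d=snap(c)
    for m in masks_of(c,'key')[:1]:
        P,_=cloud(c,d,m['pixels']);P=P[(np.hypot(P[:,0]-525,P[:,1]-199.5)<60)&(P[:,2]>160)&(P[:,2]<212)]
        T=P[P[:,2]>203] if c=='top' else P[P[:,2]>198]
        for Q in(P,T):
            if len(Q)>10:
                b=cv2.minAreaRect(Q[:,:2].astype(np.float32));a=b[2]+(90 if b[1][1]>b[1][0] else 0)
                print(c,len(Q),np.round(b[0]),np.round(b[1]),'long axis',round(a,1))
E
python3 pad.py
```

```text
top 282 [529. 182.] [21. 37.] long axis 108.2
top 160 [533. 180.] [17. 30.] long axis 114.6
side 259 [522. 198.] [16. 71.] long axis 120.1
side 60 [522. 197.] [16. 70.] long axis 120.1
top 268 [531. 183.] [17. 36.] long axis 112.6
top 153 [533. 180.] [16. 29.] long axis 108.6
```

The moment rose to 0.65 N m, then collapsed while the key kept following. The socket probably slipped over a hex corner at the stop and may have backed the nut off a little. I carry on to the next contact in fine steps and stop at about 0.4 N m.

```bash
python3 -m inch '[{"tx":0,"ty":0,"tz":0,"ax":0,"ay":0,"az":4,"jaw":0},{"tx":0,"ty":0,"tz":0,"ax":0,"ay":0,"az":4,"jaw":0}]' >/dev/null; python3 st.py; python3 -m inch '[{"tx":0,"ty":0,"tz":0,"ax":0,"ay":0,"az":4,"jaw":0},{"tx":0,"ty":0,"tz":0,"ax":0,"ay":0,"az":4,"jaw":0}]' >/dev/null; python3 st.py
```

```text
9.375 [525.7 200.  169.8] xang 11.32 z [-0. -0. -1.] F [-1.2 -0.5 -0.6] M [-0.06  0.63  0.08] w 15.7 q [ 0.34  0.36  1.79 -0.    0.99  0.14]
9.625 [525.6 200.  169.7] xang 3.3 z [-0.  0. -1.] F [-2.5  0.1 -1.5] M [-0.09  0.63 -0.03] w 15.2 q [0.34 0.36 1.79 0.   0.99 0.28]
```

```bash
python3 -m inch '[{"tx":0,"ty":0,"tz":0,"ax":0,"ay":0,"az":4,"jaw":0}]' >/dev/null; python3 st.py; python3 -m inch '[{"tx":0,"ty":0,"tz":0,"ax":0,"ay":0,"az":4,"jaw":0}]' >/dev/null; python3 st.py
```

```text
9.75 [525.6 200.1 169.7] xang -0.7 z [-0.  0. -1.] F [-1.7 -0.3 -1.7] M [-0.    0.56 -0.  ] w 15.3 q [0.34 0.36 1.79 0.   0.99 0.35]
9.875 [525.7 200.1 169.7] xang -4.7 z [-0.  0. -1.] F [-1.4  0.2 -1.8] M [0.03 0.5  0.04] w 15.7 q [0.34 0.36 1.79 0.   0.99 0.42]
```

```bash
python3 -m inch '[{"tx":0,"ty":0,"tz":0,"ax":0,"ay":0,"az":4,"jaw":0}]' >/dev/null; python3 st.py; python3 -m inch '[{"tx":0,"ty":0,"tz":0,"ax":0,"ay":0,"az":4,"jaw":0}]' >/dev/null; python3 st.py;  python3 -m inch '[{"tx":0,"ty":0,"tz":0,"ax":0,"ay":0,"az":4,"jaw":0}]' >/dev/null; python3 st.py
```

```text
10.0 [525.7 200.1 169.7] xang -8.7 z [-0.  0. -1.] F [-1.7  0.4 -1.2] M [0.03 0.56 0.05] w 15.4 q [0.34 0.36 1.79 0.   0.99 0.49]
10.125 [525.6 200.1 169.7] xang -12.7 z [-0.  0. -1.] F [-1.9 -0.3 -1.4] M [0.06 0.72 0.02] w 15.9 q [0.34 0.36 1.79 0.   0.99 0.56]
10.25 [525.6 200.1 169.8] xang -16.7 z [-0.  0. -1.] F [-1.9  0.6 -0.3] M [0.08 0.73 0.03] w 15.5 q [0.34 0.36 1.79 0.   0.99 0.63]
```

```bash
python3 -m inch '[{"tx":0,"ty":0,"tz":0,"ax":0,"ay":0,"az":3,"jaw":0}]' >/dev/null; python3 st.py; python3 -m inch '[{"tx":0,"ty":0,"tz":0,"ax":0,"ay":0,"az":3,"jaw":0}]' >/dev/null; python3 st.py
```

```text
10.375 [525.5 200.2 169.7] xang -19.67 z [-0.  0. -1.] F [-2.4  1.1 -1. ] M [0.17 0.76 0.16] w 15.5 q [0.34 0.36 1.79 0.   0.99 0.69]
10.5 [525.6 200.2 169.8] xang -22.63 z [-0.  0. -1.] F [-0.7  0.9 -1.2] M [0.26 0.59 0.38] w 15.6 q [0.34 0.36 1.79 0.   0.99 0.74]
```

The stop shows up again, 59° after the first contact, so the hard stop is confirmed and the socket did slip a corner. One degree more, then back off within the play and lift.

```bash
python3 -m inch '[{"tx":0,"ty":0,"tz":0,"ax":0,"ay":0,"az":1,"jaw":0},{"tx":0,"ty":0,"tz":0,"ax":0,"ay":0,"az":0,"jaw":0}]' >/dev/null; python3 st.py; python3 -m inch '[{"tx":0,"ty":0,"tz":0,"ax":0,"ay":0,"az":-4,"jaw":0},{"tx":0,"ty":0,"tz":0,"ax":0,"ay":0,"az":-4,"jaw":0},{"tx":0,"ty":0,"tz":0,"ax":0,"ay":0,"az":-3,"jaw":0},{"tx":0,"ty":0,"tz":0,"ax":0,"ay":0,"az":0,"jaw":0}]' >/dev/null; python3 st.py; python3 -m inch '[{"tx":0,"ty":0,"tz":-1,"ax":0,"ay":0,"az":0,"jaw":0},{"tx":0,"ty":0,"tz":-1,"ax":0,"ay":0,"az":0,"jaw":0}]' >/dev/null; python3 st.py
```

```text
10.75 [525.8 200.2 169.8] xang -23.51 z [ 0.  0. -1.] F [-2.   0.7 -0.8] M [0.35 0.61 0.39] w 15.6 q [0.34 0.36 1.79 0.   0.99 0.75]
11.25 [525.6 200.  169.7] xang -12.6 z [-0.  0. -1.] F [-1.6  1.  -1.4] M [0.16 0.79 0.02] w 15.7 q [0.34 0.36 1.79 0.   0.99 0.56]
11.5 [526.1 200.  190.4] xang -12.59 z [ 0.001 -0.    -1.   ] F [ 0.3  0.  -2.6] M [-0.02  0.13  0.02] w 15.4 q [ 0.34  0.33  1.77 -0.    1.04  0.56]
```

```bash
python3 -m inch '[{"tx":0,"ty":0,"tz":-3,"ax":0,"ay":0,"az":0,"jaw":0},{"tx":0,"ty":0,"tz":-3,"ax":0,"ay":0,"az":0,"jaw":0},{"tx":0,"ty":0,"tz":-3,"ax":0,"ay":0,"az":0,"jaw":0},{"tx":0,"ty":0,"tz":-2,"ax":0,"ay":0,"az":0,"jaw":0},{"tx":0,"ty":0,"tz":0,"ax":0,"ay":0,"az":0,"jaw":0}]' >/dev/null; python3 st.py 534 -138 300; python3 - <<'E'
from h import *
snap('side','s3.png');im=cv2.imread('pics/s3.png')
cv2.imwrite('pics/s3c.png',cv2.resize(im[20:200,110:290],None,fx=3,fy=3))
E
```

```text
12.125 [527.6 200.5 303. ] xang -12.59 z [ 0.006  0.002 -1.   ] F [ 0.3  0.5 -3.7] M [-0.09  0.08  0.02] w 15.6 q [ 0.34  0.22  1.65 -0.    1.26  0.56]
tool delta cm [ 8.   32.9   0.24]
```

View pics/s3c.png

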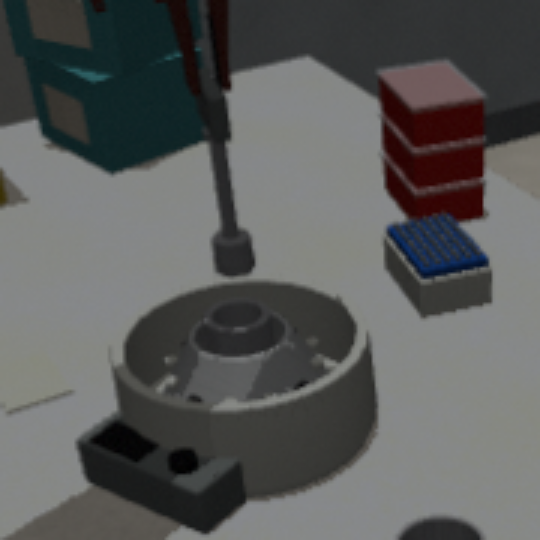

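The key is clear of the hub (socket at crop (233,255)). Moving over the cup.

```bash
python3 -m inch '[{"tx":0.8,"ty":3.29,"tz":0,"ax":0,"ay":0,"az":0,"jaw":0},{"tx":0.8,"ty":3.29,"tz":0,"ax":0,"ay":0,"az":0,"jaw":0},{"tx":0.8,"ty":3.29,"tz":0,"ax":0,"ay":0,"az":0,"jaw":0},{"tx":0.8,"ty":3.29,"tz":0,"ax":0,"ay":0,"az":0,"jaw":0},{"tx":0.8,"ty":3.29,"tz":0,"ax":0,"ay":0,"az":0,"jaw":0},{"tx":0.8,"ty":3.29,"tz":0,"ax":0,"ay":0,"az":0,"jaw":0},{"tx":0.8,"ty":3.29,"tz":0,"ax":0,"ay":0,"az":0,"jaw":0},{"tx":0.8,"ty":3.29,"tz":0,"ax":0,"ay":0,"az":0,"jaw":0},{"tx":0.8,"ty":3.29,"tz":0,"ax":0,"ay":0,"az":0,"jaw":0},{"tx":0.8,"ty":3.29,"tz":0,"ax":0,"ay":0,"az":0,"jaw":0},{"tx":0,"ty":0,"tz":0,"ax":0,"ay":0,"az":0,"jaw":0},{"tx":0,"ty":0,"tz":0,"ax":0,"ay":0,"az":0,"jaw":0}]' >/dev/null; python3 st.py 534 -138 300; python3 - <<'E'
from h import *
for c in('side','top'):
    im,d=snap(c,c+'4.png')
    P,_=cloud(c,d);P=P[np.hypot(P[:,0]-534,P[:,1]+138)<40]
    for a,b in((150,170),(172,190),(195,225),(230,255)):
        Q=P[(P[:,2]>a)&(P[:,2]<b)]
        if len(Q)>3:print(c,a,b,len(Q),np.median(Q,0).round(1),Q.min(0).round(),Q.max(0).round())
E
python3 - <<'E'
import cv2
im=cv2.imread('pics/side4.png')
cv2.imwrite('pics/s4c.png',cv2.resize(im[60:280,180:340],None,fx=2.5,fy=2.5))
E
```

```text
13.675 [ 531.8 -138.1  299. ] xang -12.61 z [-0.001  0.001 -1.   ] F [-0.1 -0.1 -4.1] M [-0.01  0.08  0.02] w 15.3 q [-0.28  0.2   1.68  0.    1.26 -0.06]
tool delta cm [ 0.21 -0.06 -0.1 ]
side 150 170 15 [ 525.2 -150.9  168.5] [ 517. -155.  167.] [ 540. -136.  170.]
side 172 190 104 [ 525.8 -150.9  180.6] [ 517. -155.  172.] [ 551. -133.  190.]
side 195 225 170 [ 530.4 -142.7  199.8] [ 517. -155.  195.] [ 550. -122.  225.]
side 230 255 64 [ 530.6 -141.9  244.4] [ 527. -146.  230.] [ 538. -134.  254.]
```

View pics/s4c.png

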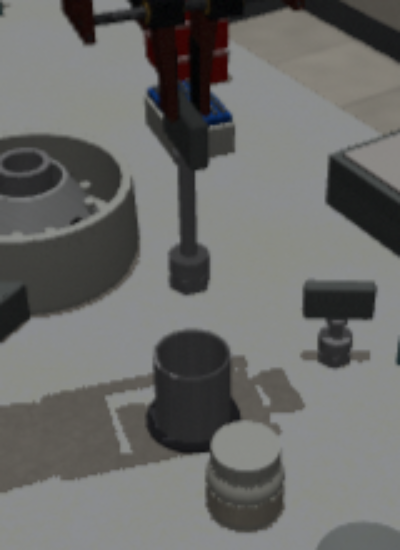

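The key hangs upright over the cup, underside at z≈167 and axis ≈(534,-137). I lower it to just above the floor, then go gently.

```bash
python3 -m inch '[{"tx":0,"ty":0,"tz":3,"ax":0,"ay":0,"az":0,"jaw":0},{"tx":0,"ty":0,"tz":3,"ax":0,"ay":0,"az":0,"jaw":0},{"tx":0,"ty":0,"tz":2,"ax":0,"ay":0,"az":0,"jaw":0},{"tx":0,"ty":0,"tz":0,"ax":0,"ay":0,"az":0,"jaw":0}]' >/dev/null; python3 st.py;  python3 -m inch '[{"tx":0,"ty":0,"tz":2,"ax":0,"ay":0,"az":0,"jaw":0},{"tx":0,"ty":0,"tz":2,"ax":0,"ay":0,"az":0,"jaw":0},{"tx":0,"ty":0,"tz":2,"ax":0,"ay":0,"az":0,"jaw":0},{"tx":0,"ty":0,"tz":1,"ax":0,"ay":0,"az":0,"jaw":0},{"tx":0,"ty":0,"tz":0,"ax":0,"ay":0,"az":0,"jaw":0},{"tx":0,"ty":0,"tz":0,"ax":0,"ay":0,"az":0,"jaw":0}]' >/dev/null; python3 st.py
```

```text
14.275 [ 531.1 -137.3  218.3] xang -12.5 z [-0.003  0.001 -1.   ] F [ 0.  -0.6 -3.3] M [-0.08  0.05  0.01] w 15.9 q [-0.27  0.28  1.77  0.    1.09 -0.06]
15.025 [ 533.  -138.6  150.8] xang -12.56 z [ 0.002 -0.    -1.   ] F [-0.2  0.  -2.4] M [-0.03  0.12 -0.04] w 15.8 q [-0.28  0.37  1.83  0.    0.94 -0.06]
```

```bash
for i in 1; do python3 -m inch '[{"tx":0,"ty":0,"tz":0.3,"ax":0,"ay":0,"az":0,"jaw":0},{"tx":0,"ty":0,"tz":0,"ax":0,"ay":0,"az":0,"jaw":0}]' >/dev/null; python3 st.py; done; python3 -m inch '[{"tx":0,"ty":0,"tz":0.3,"ax":0,"ay":0,"az":0,"jaw":0},{"tx":0,"ty":0,"tz":0,"ax":0,"ay":0,"az":0,"jaw":0}]' >/dev/null; python3 st.py
```

```text
15.275 [ 532.2 -138.5  146.9] xang -12.58 z [ 0. -0. -1.] F [ 0.4 -0.4 -4. ] M [-0.03  0.08  0.04] w 15.4 q [-0.28  0.37  1.83 -0.    0.94 -0.06]
15.525 [ 532.  -138.4  143.5] xang -12.58 z [-0.  0. -1.] F [ 0.1  0.  -3.7] M [-0.05  0.1  -0.03] w 15.5 q [-0.28  0.38  1.83  0.    0.93 -0.06]
```

```bash
python3 -m inch '[{"tx":0,"ty":0,"tz":0.3,"ax":0,"ay":0,"az":0,"jaw":0},{"tx":0,"ty":0,"tz":0,"ax":0,"ay":0,"az":0,"jaw":0}]' >/dev/null; python3 st.py;  python3 -m inch '[{"tx":0,"ty":0,"tz":0.2,"ax":0,"ay":0,"az":0,"jaw":0},{"tx":0,"ty":0,"tz":0,"ax":0,"ay":0,"az":0,"jaw":0}]' >/dev/null; python3 st.py;  python3 -m inch '[{"tx":0,"ty":0,"tz":0.1,"ax":0,"ay":0,"az":0,"jaw":0},{"tx":0,"ty":0,"tz":0,"ax":0,"ay":0,"az":0,"jaw":0}]' >/dev/null; python3 st.py
```

```text
15.775 [ 532.  -138.4  140.5] xang -12.58 z [-0.001  0.    -1.   ] F [ 0.3 -0.3 -2. ] M [-0.11  0.1   0.03] w 15.4 q [-0.28  0.38  1.84 -0.    0.92 -0.06]
16.025 [ 532.4 -138.6  138.9] xang -12.57 z [ 0. -0. -1.] F [-0.9 -0.8 -2.6] M [-0.11  0.04  0.02] w 15.2 q [-0.28  0.38  1.84 -0.    0.92 -0.06]
16.275 [ 533.1 -138.8  138.8] xang -12.57 z [ 0.002 -0.001 -1.   ] F [ 0.2 -0.1  4.4] M [-0.02  0.26 -0.04] w 15.7 q [-0.28  0.38  1.84 -0.    0.92 -0.06]
```

Floor contact: Fz went from −3 to +4.4 N at TCP 138.8, as predicted. Release.

```bash
python3 -m inch '[{"tx":0,"ty":0,"tz":0,"ax":0,"ay":0,"az":0,"jaw":0.3},{"tx":0,"ty":0,"tz":0,"ax":0,"ay":0,"az":0,"jaw":0.5},{"tx":0,"ty":0,"tz":0,"ax":0,"ay":0,"az":0,"jaw":0.7},{"tx":0,"ty":0,"tz":0,"ax":0,"ay":0,"az":0,"jaw":0.7},{"tx":0,"ty":0,"tz":0,"ax":0,"ay":0,"az":0,"jaw":0.7}]'; python3 st.py; python3 -m inch '[{"tx":0,"ty":0,"tz":-2,"ax":0,"ay":0,"az":0,"jaw":0.7},{"tx":0,"ty":0,"tz":-3,"ax":0,"ay":0,"az":0,"jaw":0.7},{"tx":0,"ty":0,"tz":-5,"ax":0,"ay":0,"az":0,"jaw":0.7},{"tx":0,"ty":0,"tz":-5,"ax":0,"ay":0,"az":0,"jaw":0.7},{"tx":0,"ty":0,"tz":-5,"ax":0,"ay":0,"az":0,"jaw":0.7},{"tx":0,"ty":0,"tz":0,"ax":0,"ay":0,"az":0,"jaw":0.7}]'; python3 - <<'E'
from h import *
for c in('side','top'):
    im,d=snap(c,c+'5.png')
    P,_=cloud(c,d);Q=P[(np.hypot(P[:,0]-534,P[:,1]+138)<60)&(P[:,2]>95)&(P[:,2]<200)]
    T=Q[Q[:,2]>165]
    print(c,len(Q),Q[:,2].max() if len(Q) else'',cv2.minAreaRect(T[:,:2].astype(np.float32)) if len(T)>5 else '')
    for m in masks_of(c,'beaker')[:1]:
        B,_=cloud(c,d,m['pixels']);print('beaker',np.percentile(B,[2,98],axis=0).round().tolist())
a=cv2.imread('pics/side5.png')[60:340,110:390]
cv2.imwrite('pics/s5c.png',cv2.resize(a,None,fx=2,fy=2))
E
```

```text
t: 16.9
ee_pos: [532.2, -138.5, 137.7]
orientation: [-3.123, 0.344, 0.0]
ft_force: [0.5, -0.2, 0.4]
width: 60.2
16.9 [ 532.2 -138.5  137.7] xang -12.57 z [-0.  0. -1.] F [ 0.5 -0.2  0.4] M [-0.05  0.14 -0.04] w 60.2 q [-0.28  0.39  1.84  0.    0.92 -0.06]
t: 17.65
ee_pos: [534.4, -139.1, 342.3]
orientation: [3.121, -0.344, 0.013]
ft_force: [1.3, -0.5, -0.2]
width: 61.6
side 410 178.82873184992016 ((534.0197143554688, -140.0689239501953), (70.18173217773438, 16.126686096191406), 77.3609619140625)
beaker [[491.0, -439.0, 3.0], [574.0, -357.0, 61.0]]
top 33 178.61323050209575 ((537.6929321289062, -123.56256103515625), (7.552364349365234, 14.397414207458496), 81.20983123779297)
beaker [[492.0, -420.0, 2.0], [517.0, -358.0, 62.0]]
```

View pics/s5c.png

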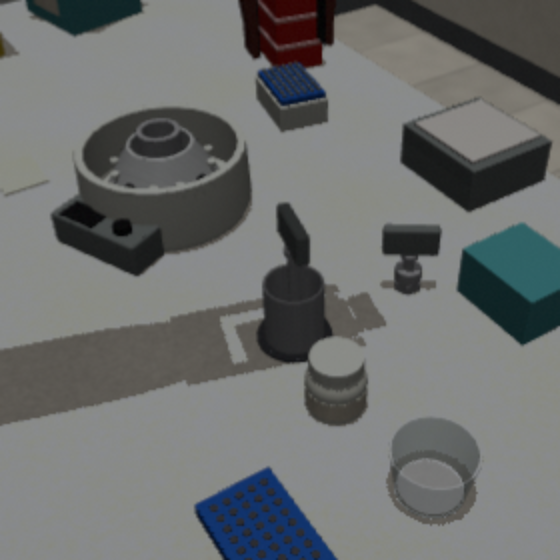

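```bash
python3 -c "
from h import *
print(ctrl.close_job())"
```

```text
the job is handed in; nothing more can be done
None
```

I turned the nut clockwise to its stop, lifted the key straight out and set it down in the steel cup. Then I let go and handed the job in at about 18 s.

- **Tightening:** The moment rose at about 80° of turn, well above the nut's 0.12 N m friction, so that was the stop. I pushed on to 0.65 N m and it collapsed. The socket had probably slipped over a corner of the hex, which may have backed the nut off a little. I kept turning clockwise and met the stop again 59° further on, at 0.39 N m. Then I backed off 11°, meant to stay within the play, and lifted the key. The nut's angle could not be seen in the pictures, so the evidence for it being tight is this repeated stop.
- **Placing:** The force showed the key touching the cup floor at the expected height before I opened the jaws. In the last picture it stands upright in the cup, with its paddle top at 178 mm against about 176 mm expected and its axis about 2 mm from the cup's centre.
- **Beaker:** The side view gives the same position as at the start. The top view's final mask of it was only partial, so it could not confirm this.

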